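# Bring the swing-arm magnifier out over the gear wheel

## Task

I want to look at the teeth of the gear wheel: lift the index plunger of the bench magnifier, swing its arm round to the nest that holds the gear wheel and let the plunger drop home in that hole. Then squeeze the grip so that its release button goes in, draw the telescopic arm out past the first stop to the second, dead stop, so that the lens stands over the gear, and finish while still holding it there, because a spring draws the arm back when it is let go. Leave the parts in their nests and the loose things on the bench where they are.

Things in the scene. Friction and masses are not known exactly. Their poses are not given: they have to be found in the camera images.
- swing_base: fixed base of the magnifier: V-shaped aluminium plate 10 mm thick with a round steel index ring (140 mm across, top 57 mm above the bench) on a pedestal. Origin on the bench under the vertical swing axis. Its -x axis is the direction of the parked arm (middle hole); the two nests (steel discs 68 mm across, top 25 mm above the bench, with a 12 mm spigot) lie 242 mm from the swing axis, 45 degrees either side of -x: at base-frame (-0.171, -0.171) and (-0.171, +0.171) m.
- swing_head (a joint): angle of the head that carries the arm, rad, positive anticlockwise seen from above (towards the nest at base -y, the robot's right); index holes at 0 (parked, at the start), -0.785 and +0.785, solid end stops 0.01 beyond the outer ones; turning it takes about 0.12 N m. With the plunger home it has up to 0.03 rad of play about the hole.
- plunger_knob (a point): centre of the black round plunger knob (23 mm across, 30 mm tall), 116 mm above the bench with the plunger home, on the head 55 mm to the side of the swing axis (on the robot's right when the arm is parked) and turning with the head. Free all round; from above it can be pinched across any direction, best parallel to the arm.
- index_plunger (a joint): lift of the plunger, m: 0 = home in a hole, 0.017 = top of its travel. Sprung down (about 5 N at home, 9 N at the top). Its round-nosed 8 mm pin stands 11 mm deep in the hole and clears the ring above 0.012; the head can only be turned with it lifted.
- magnifier_grip: black grip block of the telescopic arm, 44 mm along the arm, 32 mm wide, 56 mm tall. Origin in its middle at the height of the button, 113 mm above the bench (20 mm under the block's top). 87 mm from the swing axis with the arm in, 167 mm with it fully out. Its -x axis points outward along the arm.
- release_button (a joint): inward travel of the grey release button, m: 0 = out, 0.007 = flush. It is 24 mm long and 20 mm tall, stands 7 mm out of the grip's +y side (39 mm over button and grip) and needs about 6 N to go flush; the arm is unlocked above 0.0045 and locks again in a notch when it comes out.
- telescope (a joint): extension of the telescopic arm, m: 0 = in (locked, at the start), 0.040 = first stop (the tooth drops in there if the button is not held in), 0.080 = second stop (dead end, no notch). A return spring pulls it in with 3 to 5 N all the way.
- lens_centre (a point): centre of the round lens (84 mm over its ring, 12 mm thick, 93 mm above the bench) at the end of the arm, 75 mm beyond the middle of the grip.
- gear_wheel: loose steel gear wheel with teeth round its edge, 63 mm across, 20 mm tall over its hub, on the spigot of one of the two nests (which one varies). Origin at the centre of its underside.
- square_flange: loose dark steel bearing flange with a square 56 mm foot and a round hub, 30 mm tall, on the spigot of the other nest. Origin at the centre of its underside.
- marker_black: marker pen lying on the bench between the arms of the base, 132 mm long.
- tape_insul: roll of tape lying flat on the bench between the arms of the base, 66 mm across, 19 mm tall.
- spool_copper: wire spool standing on the bench, left front, 70 mm across, 50 mm tall.
- pink_tin: short plain tin, left front, 66 mm across, 64 mm tall.
- tape_measure: tape measure standing on the bench at the right, 76 x 40 mm, 64 mm tall.
- screw_jar: jar of screws at the right rear, 58 mm across, 68 mm tall.
Not all that is in view belongs to the job. There is more than one size of the gear_wheel; the job needs the smaller.

How it is judged:
By the outcome, as a careful person would: the job done as asked, in the order asked, and still so for the second after the job is handed in, while the arm keeps its last pose, push and grip.
It also fails if it takes over 51 s, if anything falls off the work surface, if the arm or the gripper's body presses on something with over 40 N, if the wrist force passes 120 N, or if a joint passes its speed limit or range.

## Robot

A 6-joint arm with a two-finger parallel gripper is mounted at the origin on a cart in front of the work surface, level with it; the furniture and walls round the work are solid. World frame = base frame: x ahead of the robot, y to its left, z up, the work surface at z = 0. Lengths are in mm, angles in rad, forces in N, time in s.
With the tool pointing down it reaches from about 350 to 975 mm from the base axis. Payload 7.1 kg.
Tool frame: the origin (TCP) lies at the very end of the fingers, on their centre line; the grasp point (between the pads) lies 19 mm behind it; z points along the fingers, y is the line along which they close (so a half turn about z gives the same grasp; the last joint's range is limited). The gripper opens to 88 mm and grips with 3 to 60 N. Pads are 20 mm wide; open, the fingers measure 115 mm over their backs; the gripper's body (75 mm by 178 mm) begins 61 mm behind the grasp point.
Start: joints at [1.227, 0.423, 1.63, -0, 1.089, -0.019], TCP at [199.417, 592.315, 191.875] pointing down, gripper open.
Joint ranges: [-3, 3], [-0.9, 2.11], [0.09, 2.58], [-1.31, 4.45], [0.11, 2.69], [-2.54, 2.54]. Speed limits (rad/s): [2.39, 2.39, 3.01, 3.14, 3.14, 3.14].

## Interface

Orientations are given as a rotation vector (axis times angle).
In Python, from workcell import * gives the robot as it stands.
- The arm moves only by the tool step_arm, never from a script. Its argument "deltas" is a list of rows, each a list of 3 entries, a list of its own where there are three numbers: the shift along the tool's x, y, z in units of 300 mm (1.0 is 300 mm), then the turn, a rotation vector about the tool's x, y, z in units of 1.5 rad (1.0 is 1.5 rad), then the gripper command: -1 is shut, 1 is fully open, values between are in proportion. In form: [[[dx, dy, dz], [rx, ry, rz], gripper], ...]. A call has 1 to 20 rows; each row is the pose to reach, as a shift and turn from the pose commanded when the call began, along the tool's axes at that moment; what a row does not reach only later rows make up. A row lasts 1/12 s, in which the tool goes at most 41.7 mm and 7.16 degrees, less where a joint would pass 70% of its speed; a pose out of reach is approached as far as the arm can. A call with a number of a shift or a turn outside -1 to 1 is refused whole. A call with a gripper value outside its range is refused whole. The fingers move at their own pace and stop on an object; the grip force is fixed at half the most. Time passes only in rows, so rows that repeat a pose let the fingers close. It gives the time, the measured TCP pose, the force, the opening and the grip force at its end, in the units of the state.
- get_obs(): the state, without advancing time (a new reading comes with each control period).
- get_image(name): name is "side" or "top" or "wrist"; returns a dict with "pixels" (480x640x3 uint8, red, green, blue), "fx", "fy", "cx", "cy" (pixels), "T" (4x4, takes a point from camera to world coordinates). Camera axes: x right, y down, z forward; pixel columns grow to the right and rows downward; lengths in mm; the calibration is good to about 2 mm. A picture is of the moment at which its call begins. There is no depth.
- close_job(): hands the job in; it is judged then, once.
The state is a dict: "t": time; "qpos": joint angles; "qvel": joint speeds; "joint_torque": joint torques, N m; "ee_pos": TCP position; "orientation": TCP orientation; "ft_force": force on the tool from outside, world axes, zero at the start; "moment": the same for the moment, N m; "width": finger opening in mm; "grasp_force": force on a finger pad.
Only numpy, scipy, OpenCV 4.12 (cv2) and the standard library are available. Lean on these libraries where they do the work, as an engineer would, in place of code of your own. Each camera call takes 0.05 s, during which the arm holds its last target. There are 200 camera calls.

## Working session

There is one attempt and no reset: what is moved stays moved. The work goes in short steps, Python scripts to look and compute and a tool call to move; the robot and the scene stay as the last step left them, time stands still between calls to the robot, and variables do not carry over. Pictures are saved under pics/ and viewed, at most 10 in all, crops included, and the job is handed in when it is done.

Besides the shell and the picture viewer there is one more tool, called after "Emit:" by a JSON object that holds its "method" and its "body". step_arm: Moves the arm, as the interface text tells. Its arguments: {"type":"object","properties":{"deltas":{"type":"array","items":{"type":"array"}}},"required":["deltas"]}

```bash
mkdir -p pics
cat > h.py <<'E'
from workcell import *
import numpy as np, cv2
from scipy.spatial.transform import Rotation as R
def snap(n,f):
    d=get_image(n); cv2.imwrite('pics/'+f,d['pixels'][:,:,::-1]); np.savez('pics/'+f+'.npz',**d); return d
def ray(d,u,v,z):
    T=np.array(d['T']); r=T[:3,:3]@np.array([(u-d['cx'])/d['fx'],(v-d['cy'])/d['fy'],1.]); o=T[:3,3]
    return (o+r*(z-o[2])/r[2]).round(1)
def proj(d,p):
    T=np.array(d['T']); c=T[:3,:3].T@(np.array(p,float)-T[:3,3]); return (round(float(d['fx']*c[0]/c[2]+d['cx']),1),round(float(d['fy']*c[1]/c[2]+d['cy']),1))
def load(f): return dict(np.load('pics/'+f+'.npz'))
E
python3 - <<'E'
from h import *
for n in('top','side'):
    d=snap(n,n+'1.png'); print(n,d['fx'],d['cx'],d['cy'],np.array(d['T']).round(2).tolist())
print(get_obs())
E
```

```text
top 497.61709498902974 316.16261966617856 231.91046288078383 [[-0.02, -0.99, 0.1, 409.41], [-1.0, 0.02, 0.02, -19.6], [-0.02, -0.1, -0.99, 1553.44], [0.0, 0.0, 0.0, 1.0]]
side 598.9067977972392 307.8716983698377 242.42243166079842 [[0.58, -0.57, 0.58, -275.18], [-0.81, -0.4, 0.42, -603.3], [-0.01, -0.72, -0.69, 1071.95], [0.0, 0.0, 0.0, 1.0]]
{'t': 0.1, 'qpos': array([ 1.22702282e+00,  4.23741807e-01,  1.63058178e+00,  6.15291629e-06,
        1.08861468e+00, -1.89755006e-02]), 'qvel': array([-0.00190252, -0.00145129, -0.00211383, -0.00194252, -0.00213833,
       -0.00107073]), 'joint_torque': array([ 1.04774041e-03, -5.45609951e+01, -2.74324393e+01,  6.45945640e-02,
        1.88739836e-02, -3.47449122e-05]), 'ee_pos': array([199.22861227, 591.83541001, 191.20607552]), 'orientation': array([-5.07916096e-01, -3.10001010e+00,  2.07730581e-03]), 'ft_force': array([ 0.65897546, -0.11000033,  0.75849921]), 'moment': array([-0.01923585,  0.02690423,  0.1172975 ]), 'grasp_force': 0.0, 'width': 87.86269806058249}
```

View pics/top1.png

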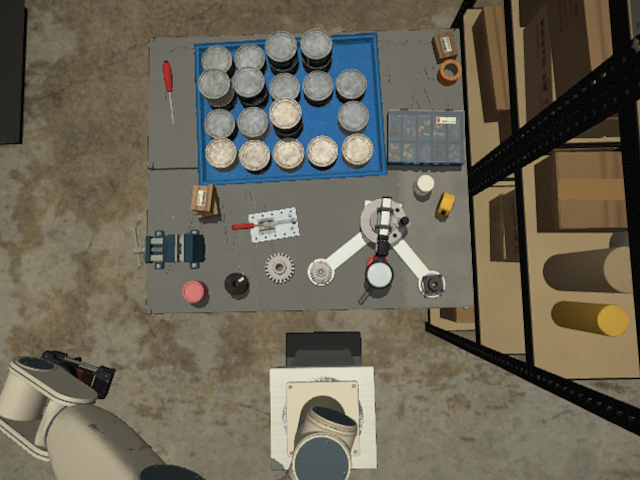

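View pics/side1.png

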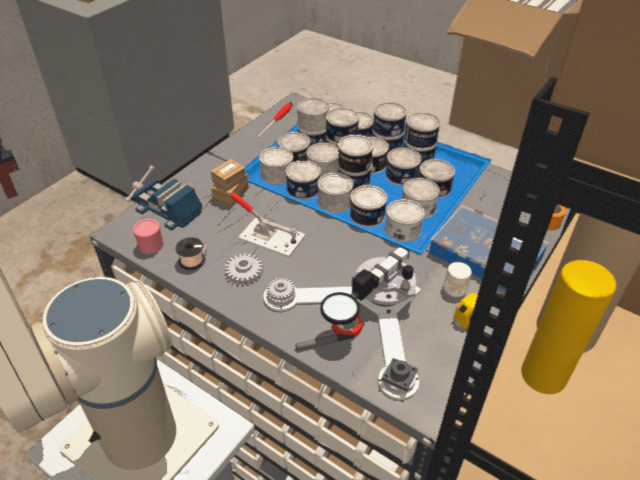

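Top view: the gear candidates are the loose gear on the bench at (279,267), which is the larger, and the one on the left nest at (320,272), which is smaller. The nest one fits the description. The flange is on the right nest at (432,284), and the head is near (384,222). I'll confirm in an enlarged crop.

Run:
```python
from h import *
d=load('top1.png');c=d['pixels'][185:305,255:455,::-1]
cv2.imwrite('pics/c1.png',cv2.resize(c,None,fx=4,fy=4,interpolation=cv2.INTER_CUBIC))
d=load('side1.png');c=d['pixels'][230:400,230:450,::-1]
cv2.imwrite('pics/c2.png',cv2.resize(c,None,fx=3.5,fy=3.5,interpolation=cv2.INTER_CUBIC))
```

```text
(no output)
```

View pics/c1.png

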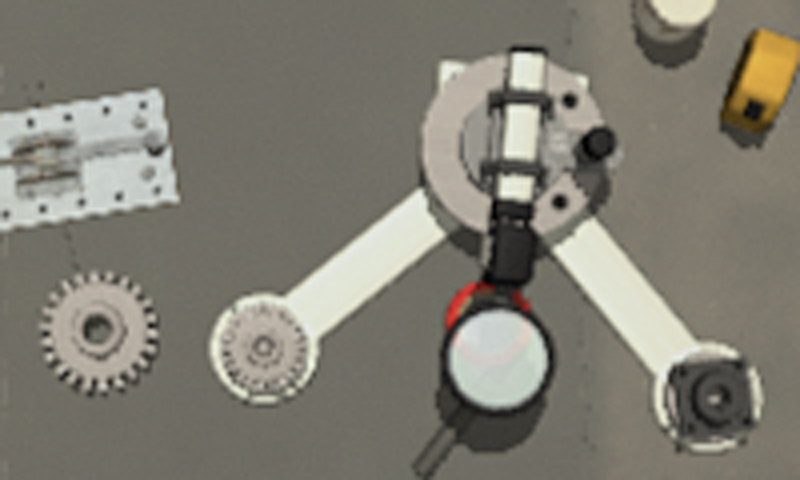

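View pics/c2.png

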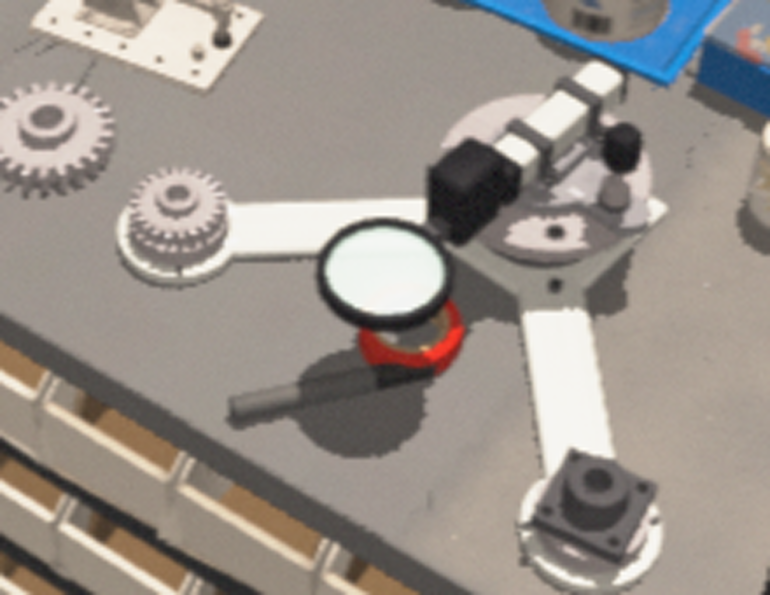

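```bash
cat > fit.py <<'E'
from h import *
from scipy.optimize import least_squares
t=load('top1.png'); s=load('side1.png')
P={'gn':(-171,171,25),'fn':(-171,-171,25),'knob':(0,-55,116),'lens':(-162,0,97)}
O=[(t,'gn',255+265/4,185+348/4),(t,'fn',255+710/4,185+398/4),(t,'lens',255+498/4,185+359/4),(t,'knob',255+598/4,185+142/4),
(s,'gn',230+178/3.5,230+232/3.5),(s,'fn',230+592/3.5,230+528/3.5),(s,'lens',230+385/3.5,230+272/3.5),(s,'knob',230+622/3.5,230+146/3.5)]
def W(p,q): c,n=np.cos(p[2]),np.sin(p[2]); return (p[0]+c*q[0]-n*q[1],p[1]+n*q[0]+c*q[1],q[2])
if __name__=='__main__':
    f=lambda p:np.ravel([np.subtract(proj(d,W(p,P[k])),(u,v)) for d,k,u,v in O])
    r=least_squares(f,[600,-150,0],x_scale=[10,10,.05],diff_step=1e-4); print(r.x,r.fun.reshape(-1,2).round(1).tolist())
    for k in P: print(k,np.round(W(r.x,P[k]),1), [ray(d,u,v,P[k][2]).tolist() for d,kk,u,v in O if kk==k])
    q=get_obs(); print(R.from_rotvec(q['orientation']).as_matrix().round(3).tolist())
E
python3 fit.py
```

```text
[ 587.92058899 -150.            0.        ] [[-8.6, 7.3], [-7.6, -7.6], [-8.8, 0.1], [-16.1, -2.2], [-15.6, -4.3], [-5.2, -18.0], [-11.1, -6.1], [-17.5, -10.2]]
gn [416.9  21.   25. ] [[438.7, -5.8, 25.0], [427.3, -16.7, 25.0]]
fn [ 416.9 -321.    25. ] [[393.3, -343.1, 25.0], [384.9, -351.3, 25.0]]
knob [ 587.9 -205.   116. ] [[580.4, -251.3, 116.0], [582.6, -252.1, 116.0]]
lens [ 425.9 -150.    97. ] [[425.5, -175.7, 97.0], [425.4, -178.6, 97.0]]
[[-0.948, 0.319, -0.0], [0.319, 0.948, -0.001], [0.0, -0.001, -1.0]]
```

```bash
sed -i 's/return (round(float(d\[.fx.\]\*c\[0\]\/c\[2\]+d\[.cx.\]),1),round(float(d\[.fy.\]\*c\[1\]\/c\[2\]+d\[.cy.\]),1))/return (d["fx"]*c[0]\/c[2]+d["cx"],d["fy"]*c[1]\/c[2]+d["cy"])/' h.py
sed -i "s/171,171,25/171,171,45/;s/171,-171,25/171,-171,55/;s/265\/4,185+348/264\/4,185+346/;s/710\/4,185+398/715\/4,185+398/;s/178\/3.5,230+232/177\/3.5,230+193/;s/592\/3.5,230+528/600\/3.5,230+480/" fit.py
python3 fit.py
```

```text
[ 5.87495254e+02 -1.97682089e+02 -1.29478770e-01] [[0.3, -0.1], [1.5, -0.8], [0.4, -0.5], [0.3, 0.0], [-0.4, 0.0], [-0.8, 0.0], [-0.4, -0.8], [-0.4, 0.6]]
gn [440.  -6.  45.] [[439.8, -5.2, 45.0], [440.5, -6.8, 45.0]]
fn [ 395.8 -345.2   55. ] [[393.5, -340.5, 55.0], [396.8, -346.5, 55.0]]
knob [ 580.4 -252.2  116. ] [[580.4, -251.3, 116.0], [582.6, -252.1, 116.0]]
lens [ 426.9 -176.8   97. ] [[425.5, -175.7, 97.0], [425.4, -178.6, 97.0]]
[[-0.948, 0.319, -0.0], [0.319, 0.948, -0.001], [0.0, -0.001, -1.0]]
```

Crop c1/c2 show the 63 mm gear on the left nest (c1 ≈(265,348)). It is clearly smaller than the loose gear at (99,333), so it is the one. The fit is good to about 1 px: base at (587.5,-197.7), yaw -0.1295; knob at (580.4,-252.2); gear at (440,-6). The head must turn to -0.785. Moving to the knob.

Emit:
{"method": "step_arm", "body": {"deltas": [[[-0.7, -0.755, 0], [0, 0, 0.917], 0.4], [[-0.7, -0.755, 0], [0, 0, 0.917], 0.4], [[-0.7, -0.755, 0], [0, 0, 0.917], 0.4], [[-0.7, -0.755, 0], [0, 0, 0.917], 0.4], [[-0.7, -0.755, 0], [0, 0, 0.917], 0.4], [[-0.7, -0.755, 0], [0, 0, 0.917], 0.4], [[-0.7, -0.755, 0], [0, 0, 0.917], 0.4], [[-0.7, -0.755, 0], [0, 0, 0.917], 0.4], [[-0.7, -0.755, 0], [0, 0, 0.917], 0.4], [[-0.7, -0.755, 0], [0, 0, 0.917], 0.4], [[-0.7, -0.755, 0], [0, 0, 0.917], 0.4], [[-0.7, -0.755, 0], [0, 0, 0.917], 0.4]]}}

```text
t: 1.1
ee_pos: [326.2, 310.2, 191.7]
orientation: [2.366, 2.067, -0.001]
ft_force: [0.2, -0.3, 1.1]
width: 61.8
grasp_force: 0.0
```

Emit:
{"method": "step_arm", "body": {"deltas": [[[-0.876, 0.541, 0], [0, 0, 0], 0.4], [[-0.876, 0.541, 0], [0, 0, 0], 0.4], [[-0.876, 0.541, 0], [0, 0, 0], 0.4], [[-0.876, 0.541, 0], [0, 0, 0], 0.4], [[-0.876, 0.541, 0], [0, 0, 0], 0.4], [[-0.876, 0.541, 0], [0, 0, 0], 0.4], [[-0.876, 0.541, 0], [0, 0, 0], 0.4], [[-0.876, 0.541, 0], [0, 0, 0], 0.4], [[-0.876, 0.541, 0], [0, 0, 0], 0.4]]}}

```text
t: 1.85
ee_pos: [454.6, 26.3, 191.9]
orientation: [2.36, 2.072, 0.0]
ft_force: [-0.6, -0.1, -0.2]
width: 61.9
grasp_force: 0.0
```

Emit:
{"method": "step_arm", "body": {"deltas": [[[-0.876, 0.541, 0], [0, 0, 0], 0.4], [[-0.876, 0.541, 0], [0, 0, 0], 0.4], [[-0.876, 0.541, 0], [0, 0, 0], 0.4], [[-0.876, 0.541, 0], [0, 0, 0], 0.4], [[-0.876, 0.541, 0], [0, 0, 0], 0.4], [[-0.876, 0.541, 0], [0, 0, 0], 0.4], [[-0.876, 0.541, 0], [0, 0, 0], 0.4], [[-0.876, 0.541, 0], [0, 0, 0], 0.4], [[-0.876, 0.541, 0], [0, 0, 0], 0.4], [[-0.876, 0.541, 0], [0, 0, 0], 0.4]]}}

```text
t: 2.68
ee_pos: [579.8, -251.5, 191.0]
orientation: [-2.358, -2.074, 0.001]
ft_force: [0.2, -0.2, -0.6]
width: 61.2
grasp_force: 0.0
```

Run:
```python
from h import *
d=snap('wrist','w1.png'); q=get_obs(); print(q['ee_pos'],R.from_rotvec(q['orientation']).as_matrix().round(3).tolist(),q['t'],q['width'],q['ft_force'])
for p in [(580.4,-252.2,131),(587.5,-197.7,57)]: print(proj(d,p))
```

```text
[ 579.48362241 -250.68937396  191.16907324] [[0.127, 0.992, -0.002], [0.992, -0.127, 0.001], [0.001, -0.002, -1.0]] 2.7333 61.631952180685616 [ 0.91409852  0.65990319 -0.65395726]
(np.float64(321.5700113430297), np.float64(238.0674013622827))
(np.float64(321.68211508093094), np.float64(161.68759761385405))
```

View pics/w1.png

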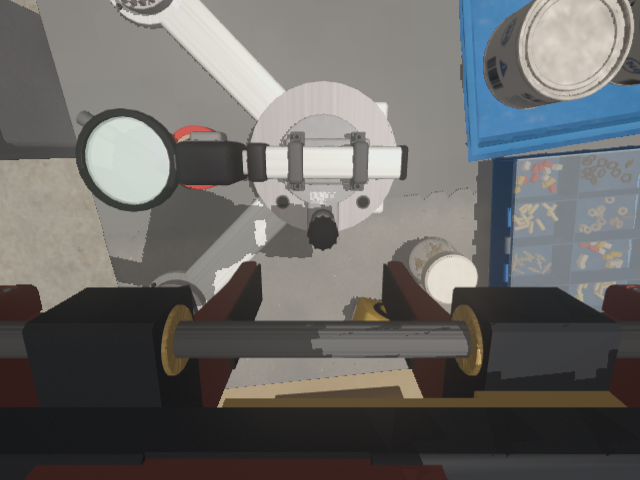

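The wrist view shows the knob at (322,235), where I predicted it at (321.6,238). The swing axis is near (321,158). Descending and closing.

Emit:
{"method": "step_arm", "body": {"deltas": [[[0, 0, 0.1], [0, 0, 0], 0.4], [[0, 0, 0.2], [0, 0, 0], 0.4], [[0, 0, 0.27], [0, 0, 0], 0.4], [[0, 0, 0.293], [0, 0, 0], 0.4], [[0, 0, 0.293], [0, 0, 0], 0.4], [[0, 0, 0.293], [0, 0, 0], 0], [[0, 0, 0.293], [0, 0, 0], -0.3], [[0, 0, 0.293], [0, 0, 0], -1], [[0, 0, 0.293], [0, 0, 0], -1], [[0, 0, 0.293], [0, 0, 0], -1], [[0, 0, 0.293], [0, 0, 0], -1], [[0, 0, 0.293], [0, 0, 0], -1], [[0, 0, 0.293], [0, 0, 0], -1]]}}

```text
t: 3.82
ee_pos: [580.2, -252.6, 104.1]
orientation: [2.361, 2.073, 0.0]
ft_force: [0.2, -0.3, -0.7]
width: 11.3
grasp_force: 0.0
```

Run:
```python
from h import *
d=snap('wrist','w2.png'); q=get_obs(); print(q['ee_pos'],q['width'],q['grasp_force'],q['ft_force'])
e=snap('side','s2.png')
a=cv2.resize(e['pixels'][200:340,330:490],(640,560)); b=d['pixels'][100:330,120:520]
cv2.imwrite('pics/m2.png',np.hstack([cv2.resize(b,(400,230)),cv2.resize(a,(400,350))[:230]])[:,:,::-1])
cv2.imwrite('pics/m2.png',np.vstack([cv2.resize(b,(520,299)),cv2.resize(e['pixels'][215:330,310:510],(520,299))])[:,:,::-1])
```

```text
[ 580.13445099 -252.54160706  104.0032097 ] 7.375824379113224 0.0 [0.29808621 0.56613781 0.858426  ]
```

View pics/m2.png

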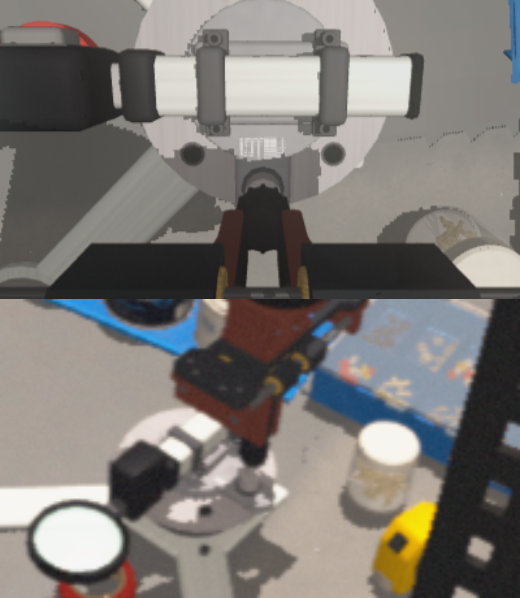

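Run:
```python
from h import *
d=load('w2.png');q=get_obs();print(d['T'].round(1).tolist(),d['fx'],d['cx'],d['cy'])
for p in [(580.4,-252.2,131),(580.4,-252.2,101),(580,-252.5,104),(587.5,-197.7,57)]: print(proj(d,p))
e=load('s2.png')
for p in [(580.4,-252.2,131),(580.4,-252.2,101)]: print('s',proj(e,p))
print(q['width'],q['grasp_force'])
b=cv2.resize(d['pixels'][210:330,240:400],(640,480),interpolation=cv2.INTER_CUBIC)
cv2.imwrite('pics/m3.png',b[:,:,::-1])
```

```text
[[1.0, -0.1, -0.0, 589.2], [-0.1, -1.0, -0.2, -187.7], [0.0, 0.2, -1.0, 296.9], [0.0, 0.0, 0.0, 1.0]] 340.1543077335764 321.6112328898565 233.75421577811207
(np.float64(320.6899039358713), np.float64(278.4659825233426))
(np.float64(320.765349379985), np.float64(260.1969805850699))
(np.float64(320.15989271630315), np.float64(262.3447813908942))
(np.float64(320.74259684063173), np.float64(164.44972278301384))
s (np.float64(408.0223321305543), np.float64(267.59813700456994))
s (np.float64(406.55082673746887), np.float64(277.0195844970277))
3.4596738025829863 0.0
```

View pics/m3.png

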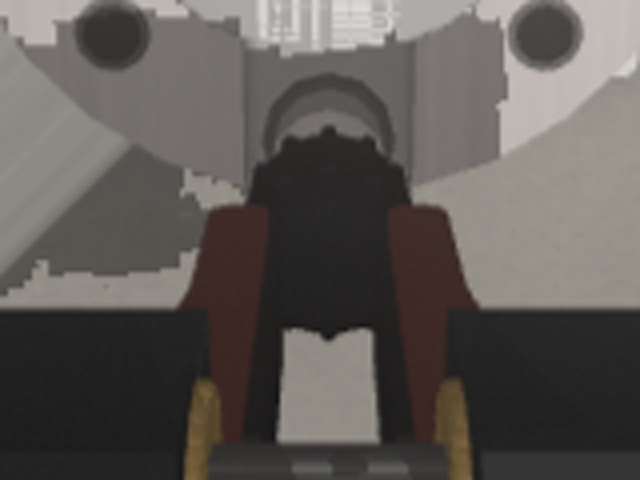

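Run:
```python
from h import *
e=load('s2.png')
for z in(104,134,160,185):
    print(z,ray(e,375.4,253.8,z),ray(e,413.8,271,z))
w=load('w1.png')
# tip corners in w1 for tool at (580,-252,191): width 61.6 
for z in(191,201,211,221,231): print(z,ray(w,258,264,z),ray(w,388,264,z))
b=cv2.resize(e['pixels'][170:320,340:500],(750,703)[:2],interpolation=cv2.INTER_CUBIC)
cv2.imwrite('pics/m4.png',cv2.resize(b,(640,600))[:,:,::-1])
```

```text
104 [ 600.8 -160.1  104. ] [ 603.1 -257.6  104. ]
134 [ 573.6 -173.9  134. ] [ 575.8 -268.4  134. ]
160 [ 550.1 -185.8  160. ] [ 552.3 -277.6  160. ]
185 [ 527.5 -197.2  185. ] [ 529.6 -286.6  185. ]
191 [ 542.7 -247.7  191. ] [ 619.7 -257.7  191. ]
201 [ 545.1 -244.6  201. ] [ 618.2 -254.   201. ]
211 [ 547.5 -241.4  211. ] [ 616.6 -250.3  211. ]
221 [ 549.9 -238.2  221. ] [ 615.  -246.6  221. ]
231 [ 552.3 -235.1  231. ] [ 613.4 -243.   231. ]
```

View pics/m4.png

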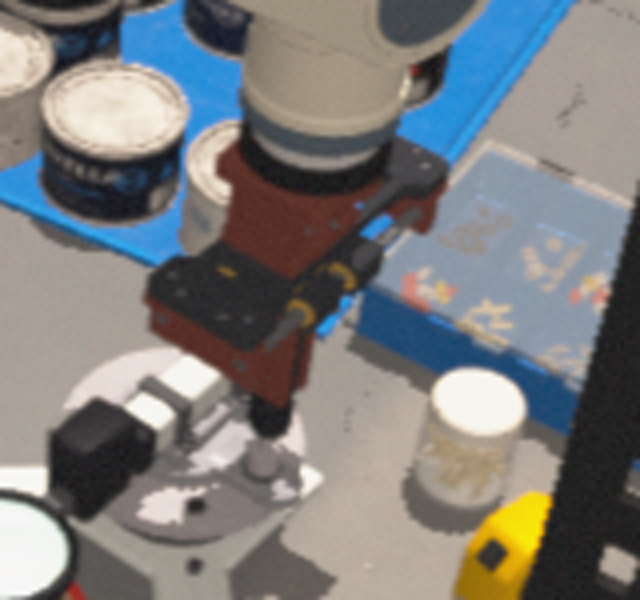

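The fingers closed above the knob. Both cameras put the real fingertips about 35 mm higher than the reported TCP: in the wrist view the tip pixels only match the 61.6 mm opening at TCP+37, and in the side view the tip is at (412,271), above the knob. I'll reopen, go lower in small steps and watch the force.

Emit:
{"method": "step_arm", "body": {"deltas": [[[0, 0, 0], [0, 0, 0], 0.3], [[0, 0, 0], [0, 0, 0], 0.3], [[0, 0, 0], [0, 0, 0], 0.3], [[0, 0, 0], [0, 0, 0], 0.3], [[0, 0, 0], [0, 0, 0], 0.3], [[0, 0, 0], [0, 0, 0], 0.3], [[0, 0, 0], [0, 0, 0], 0.3], [[0, 0, 0], [0, 0, 0], 0.3], [[0, 0, 0.02], [0, 0, 0], 0.3], [[0, 0, 0.04], [0, 0, 0], 0.3], [[0, 0, 0.06], [0, 0, 0], 0.3], [[0, 0, 0.08], [0, 0, 0], 0.3], [[0, 0, 0.095], [0, 0, 0], 0.3], [[0, 0, 0.095], [0, 0, 0], 0.3]]}}

```text
t: 5.08
ee_pos: [579.3, -252.1, 73.9]
orientation: [-2.359, -2.072, 0.002]
ft_force: [-0.2, 0.4, 0.6]
width: 56.8
grasp_force: 0.0
```

Emit:
{"method": "step_arm", "body": {"deltas": [[[0, 0, 0], [0, 0, 0], -0.3], [[0, 0, 0], [0, 0, 0], -1], [[0, 0, 0], [0, 0, 0], -1], [[0, 0, 0], [0, 0, 0], -1], [[0, 0, 0], [0, 0, 0], -1], [[0, 0, 0], [0, 0, 0], -1], [[0, 0, 0], [0, 0, 0], -1], [[0, 0, 0], [0, 0, 0], -1], [[0, 0, 0], [0, 0, 0], -1]]}}

```text
t: 5.83
ee_pos: [580.3, -252.5, 75.7]
orientation: [2.36, 2.073, 0.0]
ft_force: [-0.5, 0.1, 1.7]
width: 22.5
grasp_force: 30.0
```

Gripped (22.5 mm, 30 N). Now I'll lift the plunger.

Emit:
{"method": "step_arm", "body": {"deltas": [[[0, 0, -0.015], [0, 0, 0], -1], [[0, 0, -0.03], [0, 0, 0], -1], [[0, 0, -0.045], [0, 0, 0], -1], [[0, 0, -0.055], [0, 0, 0], -1], [[0, 0, -0.055], [0, 0, 0], -1], [[0, 0, -0.055], [0, 0, 0], -1]]}}

```text
t: 6.33
ee_pos: [580.0, -252.4, 91.8]
orientation: [-2.36, -2.073, 0.0]
ft_force: [2.9, -1.2, -8.6]
width: 22.3
grasp_force: 30.0
```

Run:
```python
from h import *
q=get_obs(); print(q['ee_pos'],q['width'],q['grasp_force'],q['ft_force'])
M=R.from_rotvec(q['orientation']).as_matrix(); c=np.array([587.5,-197.7])
# knob vector from axis, rotate by a (world, about z) ; shifts in tool frame now
v=np.array([580.4,-252.2])-c
for a in range(5,50,5):
    r=np.deg2rad(a); w=np.array([[np.cos(r),np.sin(r)],[-np.sin(r),np.cos(r)]])@v
    D=np.r_[w-v,0]; print(a,(M.T@D/300).round(4),round(r/1.5,4),(w+c).round(1))
```

```text
[ 579.97592389 -252.43209832   91.77028026] 22.293207934345244 29.980131515767425 [ 2.88577731 -1.15206629 -8.58435632]
5 [ 0.0007 -0.016   0.    ] 0.0582 [ 575.7 -251.4]
10 [ 0.0028 -0.0318  0.    ] 0.1164 [ 571.  -250.1]
15 [ 0.0062 -0.0474  0.    ] 0.1745 [ 566.5 -248.5]
20 [ 0.011  -0.0627  0.    ] 0.2327 [ 562.2 -246.5]
25 [ 0.0172 -0.0774  0.    ] 0.2909 [ 558.  -244.1]
30 [ 0.0245 -0.0916  0.    ] 0.3491 [ 554.1 -241.3]
35 [ 0.0331 -0.1051  0.    ] 0.4072 [ 550.4 -238.3]
40 [ 0.0429 -0.1178  0.    ] 0.4654 [ 547.  -234.9]
45 [ 0.0537 -0.1295  0.    ] 0.5236 [ 543.9 -231.2]
```

The spring force of 8.6 N shows the plunger is up. Swinging 45° clockwise along the arc.

Emit:
{"method": "step_arm", "body": {"deltas": [[[0.0007, -0.016, 0], [0, 0, 0.0582], -1], [[0.0028, -0.0318, 0], [0, 0, 0.1164], -1], [[0.0062, -0.0474, 0], [0, 0, 0.1745], -1], [[0.011, -0.0627, 0], [0, 0, 0.2327], -1], [[0.0172, -0.0774, 0], [0, 0, 0.2909], -1], [[0.0245, -0.0916, 0], [0, 0, 0.3491], -1]]}}

```text
t: 6.83
ee_pos: [553.2, -241.3, 91.5]
orientation: [-2.819, -1.385, 0.001]
ft_force: [1.4, 0.1, -9.0]
width: 22.3
grasp_force: 30.0
```

Emit:
{"method": "step_arm", "body": {"deltas": [[[0.0007, -0.016, 0], [0, 0, 0.0582], -1], [[0.0028, -0.0318, 0], [0, 0, 0.1164], -1], [[0.0062, -0.0474, 0], [0, 0, 0.1745], -1], [[0.0062, -0.0474, 0], [0, 0, 0.1745], -1], [[0.0062, -0.0474, 0], [0, 0, 0.1745], -1]]}}

```text
t: 7.25
ee_pos: [542.9, -230.9, 91.5]
orientation: [-2.971, -1.015, 0.002]
ft_force: [0.5, 0.1, -9.0]
width: 22.0
grasp_force: 30.0
```

Emit:
{"method": "step_arm", "body": {"deltas": [[[0, 0, 0.015], [0, 0, 0], -1], [[0, 0, 0.03], [0, 0, 0], -1], [[0, 0, 0.045], [0, 0, 0], -1], [[0, 0, 0.055], [0, 0, 0], -1], [[0, 0, 0.055], [0, 0, 0], -1], [[0, 0, 0.055], [0, 0, 0], -1]]}}

```text
t: 7.75
ee_pos: [543.7, -231.8, 75.7]
orientation: [2.973, 1.013, -0.0]
ft_force: [-4.0, 0.3, -0.5]
width: 22.3
grasp_force: 30.0
```

The plunger went back down with no push-back, so it appears to be home. I'll release the knob, rise, and move over the grip.

Emit:
{"method": "step_arm", "body": {"deltas": [[[0, 0, 0], [0, 0, 0], 0.3], [[0, 0, 0], [0, 0, 0], 0.3], [[0, 0, 0], [0, 0, 0], 0.3], [[0, 0, 0], [0, 0, 0], 0.3], [[0, 0, 0], [0, 0, 0], 0.3], [[0, 0, -0.1], [0, 0, 0], 0.3], [[0, 0, -0.2], [0, 0, 0], 0.3], [[0, 0, -0.3], [0, 0, 0], 0.3], [[0.1833, -0.29, -0.3], [0, 0, -0.6], 0.6], [[0.1833, -0.29, -0.3], [0, 0, -0.6], 0.6], [[0.1833, -0.29, -0.3], [0, 0, -0.6], 0.6], [[0.1833, -0.29, -0.3], [0, 0, -0.6], 0.6], [[0.1833, -0.29, -0.3], [0, 0, -0.6], 0.6], [[0.1833, -0.29, -0.3], [0, 0, -0.6], 0.6], [[0.1833, -0.29, -0.3], [0, 0, -0.6], 0.6], [[0.1833, -0.29, -0.3], [0, 0, -0.6], 0.6], [[0.1833, -0.29, -0.3], [0, 0, -0.6], 0.6]]}}

```text
t: 9.17
ee_pos: [534.4, -129.0, 165.6]
orientation: [2.237, 2.206, 0.0]
ft_force: [-0.3, -0.2, -0.2]
width: 70.3
grasp_force: 0.0
```

Emit:
{"method": "step_arm", "body": {"deltas": [[[0, 0, 0], [0, 0, -0.4472], 0.6], [[0, 0, 0], [0, 0, -0.4472], 0.6], [[0, 0, 0], [0, 0, -0.4472], 0.6], [[0, 0, 0], [0, 0, -0.4472], 0.6], [[0, 0, 0], [0, 0, -0.4472], 0.6], [[0, 0, 0], [0, 0, -0.4472], 0.6], [[0, 0, 0], [0, 0, -0.4472], 0.6], [[0, 0, 0], [0, 0, -0.4472], 0.6]]}}

```text
t: 9.83
ee_pos: [534.3, -129.1, 165.5]
orientation: [1.391, 2.816, 0.0]
ft_force: [0.8, 0.1, 0.2]
width: 70.2
grasp_force: 0.0
```

Run:
```python
from h import *
d=snap('wrist','w3.png'); q=get_obs(); print(q['t'],q['ee_pos'],q['width'],R.from_rotvec(q['orientation']).as_matrix().round(3).tolist())
for p in [(534.5,-128.8,133),(543.9,-231.2,116),(587.5,-197.7,57),(488.8,-69.4,97),(440,-6,45)]: print(p,np.round(proj(d,p),1))
```

```text
9.8833 [ 534.290671   -129.05662731  165.51939936] 70.3604220502367 [[-0.608, 0.794, 0.0], [0.794, 0.608, -0.0], [-0.0, 0.0, -1.0]]
(534.5, -128.8, 133) [321.2 246.3]
(543.9, -231.2, 116) [252.8 345.1]
(587.5, -197.7, 57) [321.5 310.8]
(488.8, -69.4, 97) [320.8 135.2]
(440, -6, 45) [320.5  37.3]
```

View pics/w3.png

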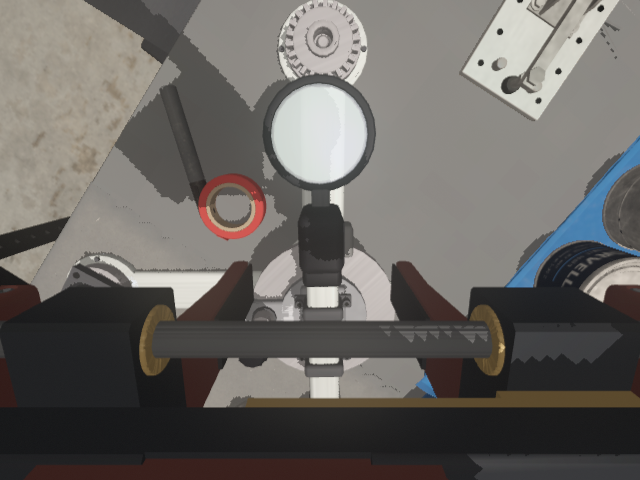

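The wrist view shows the lens at (320,132) and the gear at (322,40), in line with the arm. The grip centre is at (321,245) with its button on the right at (349,237), all within a few pixels of prediction. The head sits in the gear's index. Descending on the grip.

Emit:
{"method": "step_arm", "body": {"deltas": [[[0, 0, 0.1], [0, 0, 0], 0.6], [[0, 0, 0.18], [0, 0, 0], 0.6], [[0, 0, 0.25], [0, 0, 0], 0.6], [[0, 0, 0.3], [0, 0, 0], 0.6], [[0, 0, 0.33], [0, 0, 0], 0.6], [[0, 0, 0.355], [0, 0, 0], 0.6], [[0, 0, 0.355], [0, 0, 0], 0.6]]}}

```text
t: 10.47
ee_pos: [533.7, -128.9, 57.9]
orientation: [-1.388, -2.817, 0.001]
ft_force: [-0.2, -0.3, 0.4]
width: 70.3
grasp_force: 0.0
```

Emit:
{"method": "step_arm", "body": {"deltas": [[[0, 0, 0], [0, 0, 0], 0], [[0, 0, 0], [0, 0, 0], -0.5], [[0, 0, 0], [0, 0, 0], -1], [[0, 0, 0], [0, 0, 0], -1], [[0, 0, 0], [0, 0, 0], -1], [[0, 0, 0], [0, 0, 0], -1], [[0, 0, 0], [0, 0, 0], -1], [[0, 0, 0], [0, 0, 0], -1], [[0, 0, 0], [0, 0, 0], -1], [[0, 0, 0], [0, 0, 0], -1], [[0, 0, 0], [0, 0, 0], -1]]}}

```text
t: 11.38
ee_pos: [534.7, -129.1, 59.6]
orientation: [1.386, 2.818, 0.0]
ft_force: [-0.1, 1.9, 5.8]
width: 31.6
grasp_force: 30.0
```

Width 31.6 mm means the button is flush. Drawing the arm out.

Emit:
{"method": "step_arm", "body": {"deltas": [[[0.02, 0, 0], [0, 0, 0], -1], [[0.05, 0, 0], [0, 0, 0], -1], [[0.08, 0, 0], [0, 0, 0], -1], [[0.11, 0, 0], [0, 0, 0], -1], [[0.14, 0, 0], [0, 0, 0], -1], [[0.17, 0, 0], [0, 0, 0], -1], [[0.2, 0, 0], [0, 0, 0], -1], [[0.225, 0, 0], [0, 0, 0], -1], [[0.245, 0, 0], [0, 0, 0], -1], [[0.26, 0, 0], [0, 0, 0], -1], [[0.26, 0, 0], [0, 0, 0], -1]]}}

```text
t: 12.3
ee_pos: [486.5, -66.8, 59.5]
orientation: [1.386, 2.818, 0.0]
ft_force: [1.9, -3.5, 4.9]
width: 31.8
grasp_force: 29.9
```

Emit:
{"method": "step_arm", "body": {"deltas": [[[0.004, 0, 0], [0, 0, 0], -1], [[0.008, 0, 0], [0, 0, 0], -1], [[0.012, 0, 0], [0, 0, 0], -1], [[0.012, 0, 0], [0, 0, 0], -1], [[0.012, 0, 0], [0, 0, 0], -1]]}}

```text
t: 12.72
ee_pos: [486.2, -65.4, 59.5]
orientation: [1.385, 2.815, -0.0]
ft_force: [6.2, -9.5, 0.9]
width: 31.7
grasp_force: 30.0
```

Run:
```python
from h import *
q=get_obs(); print(q['t'],q['ee_pos'],q['width'],q['grasp_force'],q['ft_force'])
a=snap('top','t9.png'); b=snap('side','s9.png')
c=np.hstack([cv2.resize(a['pixels'][195:305,290:430],(400,314)),cv2.resize(b['pixels'][200:340,250:430],(400,314))])
cv2.imwrite('pics/f.png',c[:,:,::-1])
```

```text
12.7167 [486.19046778 -65.35743282  59.53188322] 31.711526419633117 29.992591962218285 [ 6.15460587 -9.47946262  0.87749786]
```

View pics/f.png

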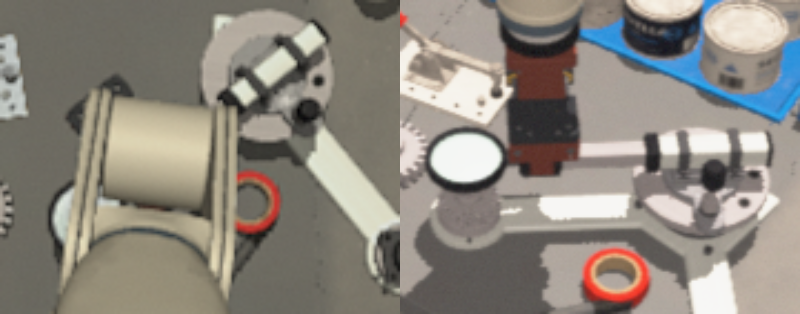

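Run:
```python
from h import *
d=load('s9.png')
for p in [(543.9,-231.2,116),(543.9,-231.2,131),(440,-6,97)]: print(proj(d,p))
c=d['pixels'][265:290,375:405].astype(int).sum(2); m=c<130; y,x=np.nonzero(m); print(x.mean()+375,y.mean()+265,y.min()+265,y.max()+265,m.sum())
```

```text
(np.float64(390.5749246001592), np.float64(278.33406728541223))
(np.float64(391.18899857571444), np.float64(273.58833542313283))
(np.float64(279.2521571924749), np.float64(269.5870645234058))
390.3333333333333 279.75 275 284 60
```

The knob is at (390.3,279.8) against a predicted home position of (390.6,278.3). The lens is at (279.7,270.4) against (279.3,269.6) for directly over the gear. Handing in.

```bash
python3 -c "
from workcell import *
print(close_job())"
```

```text
the job is handed in; nothing more can be done
None
```

The job is handed in: the magnifier arm is swung to the small gear's nest with the plunger home, the button is held flush, and the telescope is held out at its dead stop with the lens over the gear.

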